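# Mesh the sample wheel with the rotator drive

### The job

Put the tube rotator back together: take the toothed wheel whose coarse teeth match the brass pinion by its black grip and lower it over the steel spindle of the grey drive unit, rocking it a little about the spindle until its teeth drop between those of the pinion. Keep hold of it until it is fully home, level on the drive, then let go. Leave the fine-toothed wheel where it is.

Things in the scene. Friction and masses are not known exactly. Their poses are not given: they have to be found in the camera images.
- coarse_wheel: the wheel to fit: loose orange gear, 0.28 kg, 8 coarse rounded teeth, 113 mm across tips, disc 16 mm thick. Origin: centre of its underside, z up its axis, x along one tooth (teeth repeat every 45 degrees). On the disc a round hub 38 mm wide up to 36 mm, then a black bar grip from 36 to 72 mm. A blind bore from below, 20 mm wide, 32 mm deep, fits over the spindle
- coarse_grip (a point): centre of the orange wheel's black bar grip, on the wheel's axis, 54 mm above its underside; same axes as the wheel: the grip is 46 mm long along x, 24 mm thick along y (grasp it across the 24 mm) and 36 mm high
- drive_seat (a point): on the spindle axis of the fixed grey drive unit, at the 56 mm wide collar where the wheel's underside rests, 44 mm above the worktop. x points to the fixed 6-tooth brass pinion, 86 mm off. Spindle 16 mm thick, 29 mm tall, its top 7 mm conical. Pinion teeth end 16 mm above here; a gap faces the spindle: the wheel meshes when a tooth points along this x (+-5 degrees), else it rides on top
- fine_grip (a point): centre of the black bar grip of the other wheel, 54 mm above its underside: loose white wheel with the same hub and grip but 20 small teeth, 111 mm across; a bystander, not to be moved. (Centrifuges stand left and right of the drive, far taller than the wheels: raise the gripper well up and keep near the front edge of the worktop when crossing before them)

How it is judged (in metres and radians):
On the way:
1. the orange wheel is down on the spindle with its teeth at least half-way into the pinion's while the fingers still hold it (z of coarse_grip in the frame of drive_seat below 0.062 m and horizontal distance between coarse_grip and drive_seat below 0.012 m and contact force between the fingers and coarse_wheel above 0.5 N), for 0.1 s.
At the end, for the whole second after the job is handed in: The orange wheel sits on the spindle at rest, its axis within 10 mm and 7 degrees (0.12 rad) of the spindle, its underside within 4 mm of the collar (possible only with the teeth meshed) (z of coarse_grip in the frame of drive_seat between 0.048 and 0.058 m and horizontal distance between coarse_grip and drive_seat below 0.01 m and angle between coarse_grip's own z axis and vertical below 0.12 rad and linear speed of coarse_wheel below 0.02 m/s); the robot touches nothing.
It fails at once if the white fine-toothed wheel is moved by more than 30 mm (distance of fine_grip from where it was at the start of the episode above 0.03 m).
It also fails if it takes over 45 s, if anything falls off the work surface, if the arm or the gripper's body presses on something with over 40 N, if the wrist force passes 120 N, or if a joint passes its speed limit or range.

### The arm

A 6-joint arm with a two-finger parallel gripper is mounted at the origin on a cart in front of the work surface, level with it; the furniture and walls round the work are solid. World frame = base frame: x ahead of the robot, y to its left, z up, the work surface at z = 0. Lengths are in mm, angles in rad, forces in N, time in s.
With the tool pointing down it reaches from about 350 to 775 mm from the base axis. Payload 7.3 kg.
Tool frame: the origin (TCP) lies at the very end of the fingers, on their centre line; the grasp point (between the pads) lies 19 mm behind it; z points along the fingers, y is the line along which they close (so a half turn about z gives the same grasp; the last joint's range is limited). The gripper opens to 92 mm and grips with 3 to 60 N. Pads are 19 mm wide; open, the fingers measure 130 mm over their backs; the gripper's body (75 mm by 190 mm) begins 47 mm behind the grasp point.
Start: joints at [-1.488, 0.342, 1.524, -0, 1.275, -0.146], TCP at [119.096, -511.333, 226.741] pointing down, gripper open.
Joint ranges: [-2.53, 2.53], [-0.77, 2.02], [0.04, 2.7], [-1, 4.14], [0.28, 2.66], [-3.11, 3.11]. Speed limits (rad/s): [2.57, 2.57, 3.14, 3.14, 3.14, 3.14].

### API

Orientations are given as [roll, pitch, yaw] about the fixed x, y, z axes, in that order (R = Rz(yaw) Ry(pitch) Rx(roll)).
In Python, from plant import * gives the robot as it stands.
- The arm moves only by the tool arm_command, never from a script. Its arguments are lists of equal length, an entry for each row: "gripper": the finger opening in mm, from 0 to 91.8; "dp": the shift along the tool's x, y, z in units of 25 mm (1.0 is 25 mm), a list of three; "twist": the turn about the tool's z in units of 5 degrees (1.0 is 5 degrees). A call has exactly 5 rows; each row shifts and turns the commanded pose from where the row before left it, along the tool's axes as they then stand; what a row does not reach is not made up. A row lasts 1/8 s, in which the tool goes at most 62.5 mm and 10.7 degrees, less where a joint would pass 70% of its speed; a pose out of reach is approached as far as the arm can. A call is refused whole if a number of a shift passes 1 or a number of a turn 1, either way. A call with a gripper value outside its range is refused whole. The fingers move at their own pace and stop on an object; the grip force is fixed at half the most. Time passes only in rows, so rows that do not move let the fingers close, or fill a call up. It gives the time, the measured TCP pose, the force, the opening and the grip force at its end, in the units of the state.
- get_obs(): the state, without advancing time (a new reading comes with each control period).
- capture(name): name is "side" or "top"; returns the picture (420x560x3 uint8, red, green, blue); there is no depth.
- get_calibration(name): a dict with "mtx" (3x3 intrinsics, pixels), "position" and "attitude" of the camera in the world. Camera axes: x right, y down, z forward; pixel columns grow to the right and rows downward; lengths in mm; the calibration is good to about 2 mm. A picture is of the moment at which its call begins. get_calibration takes no time and is no camera call.
- close_job(): hands the job in; it is judged then, once.
The state is a dict: "time": time; "joint_positions": joint angles; "dq": joint speeds; "tau": joint torques, N m; "tool_pos": TCP position; "tcp_rot": TCP orientation; "contact_force": force on the tool from outside, world axes, zero at the start; "moment": the same for the moment, N m; "grip_width": finger opening in mm; "finger_force": force on a finger pad.
Only numpy, scipy, OpenCV 4.12 (cv2) and the standard library are available. Lean on these libraries where they do the work, as an engineer would, in place of code of your own. Each camera call takes 0.05 s, during which the arm holds its last target. There are 200 camera calls.

## Working session

There is one attempt and no reset: what is moved stays moved. The work goes in short steps, Python scripts to look and compute and a tool call to move; the robot and the scene stay as the last step left them, time stands still between calls to the robot, and variables do not carry over. Pictures are saved under pics/ and viewed, at most 10 in all, crops included, and the job is handed in when it is done.

Besides the shell and the picture viewer there is one more tool, called after "Emit:" in YAML: its name, and indented under it one key for each argument. arm_command: Moves the arm, as the interface text tells. Its arguments: {"type":"object","properties":{"gripper":{"type":"array"},"dp":{"type":"array"},"twist":{"type":"array"}},"required":["gripper","dp","twist"]}

```bash
mkdir -p pics; python3 - <<'E'
from plant import *
import cv2
for n in("side","top"):
    im=capture(n); cv2.imwrite(f"pics/{n}0.png",cv2.cvtColor(im,cv2.COLOR_RGB2BGR)); c=get_calibration(n); print(n,c)
o=get_obs(); print(o)
E
```

```text
side {'mtx': array([[493.19448301,   0.        , 286.27665326],
       [  0.        , 493.19448301, 205.74944763],
       [  0.        ,   0.        ,   1.        ]]), 'position': array([239.87581728, 845.05050925, 528.31186278]), 'attitude': array([-2.12966819, -0.01075034, -2.77065319])}
top {'mtx': array([[412.40623626,   0.        , 280.93186028],
       [  0.        , 412.40623626, 212.81323005],
       [  0.        ,   0.        ,   1.        ]]), 'position': array([430.07492585, 175.54676403, 911.04696074]), 'attitude': array([-3.07580819,  0.02473199, -1.59962965])}
{'time': 0.1, 'joint_positions': array([-1.48804096e+00,  3.42649088e-01,  1.52489626e+00, -1.38046499e-05,
        1.27542226e+00, -1.45997137e-01]), 'dq': array([-0.00026832, -0.00133466, -0.00206961, -0.00042398,  0.00101852,
        0.00082198]), 'tau': array([ 7.45725865e-04, -4.32007456e+01, -2.44693512e+01,  7.18962145e-02,
        5.26464335e-02, -4.60534523e-05]), 'tool_pos': array([ 119.03940854, -510.95746582,  226.12533145]), 'tcp_rot': array([-3.14023041e+00, -1.86965548e-04,  2.28756402e-01]), 'contact_force': array([-0.53332622,  0.08953859, -0.44115091]), 'moment': array([-0.00303737, -0.02875003,  0.00831465]), 'finger_force': 0.0, 'grip_width': 91.66669939434911}
```

View pics/top0.png

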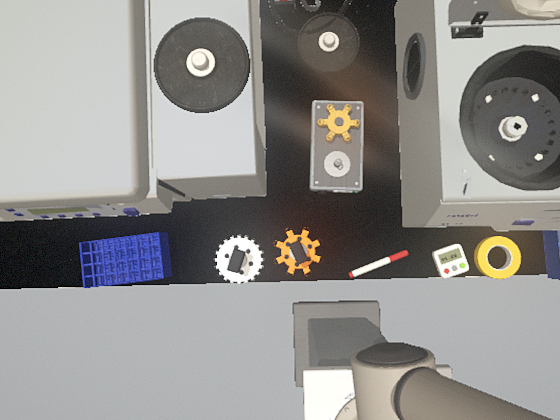

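View pics/side0.png

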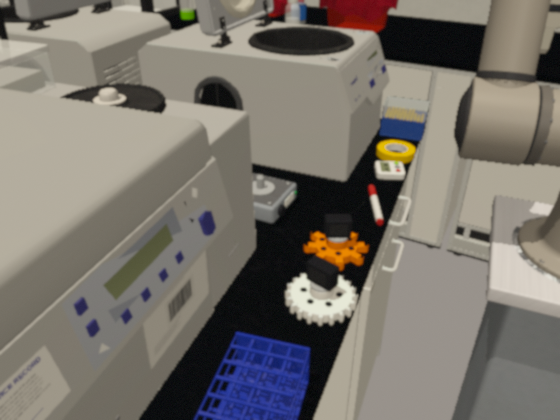

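The top view shows the orange wheel near (298,252), the white wheel at (239,259), the spindle at (337,163) and the pinion at (338,122). Next I'll measure them.

```bash
cat > h.py <<'E'
import numpy as np, cv2
from scipy.spatial.transform import Rotation as R
from plant import *
def cam(n):
    c=get_calibration(n); return c['mtx'],np.array(c['position']),R.from_euler('xyz',c['attitude']).as_matrix()
def ray(n,uv,z):
    K,p,A=cam(n); uv=np.atleast_2d(uv).astype(float)
    d=np.c_[uv,np.ones(len(uv))]@np.linalg.inv(K).T@A.T
    return p+d*((z-p[2])/d[:,2])[:,None]
def proj(n,P):
    K,p,A=cam(n); q=(np.atleast_2d(P)-p)@A@K.T; return q[:,:2]/q[:,2:]
E
python3 - <<'E'
from h import *
im=cv2.imread('pics/top0.png'); hsv=cv2.cvtColor(im,cv2.COLOR_BGR2HSV)
def gear(m,z,N,rlo):
    v,u=np.nonzero(m); P=ray('top',np.c_[u,v],z)[:,:2]
    c=cv2.minEnclosingCircle(P.astype(np.float32)); ctr=np.array(c[0])
    d=P-ctr; r=np.hypot(*d.T); a=np.arctan2(d[:,1],d[:,0]); k=r>rlo
    s=np.sum(np.exp(1j*N*a[k])); return ctr,c[1],np.degrees(np.angle(s)/N),abs(s)/k.sum()
m=cv2.inRange(hsv,(5,120,90),(28,255,255))
w=np.zeros_like(m); w[215:290,270:328]=m[215:290,270:328]
p=np.zeros_like(m); p[95:150,310:368]=m[95:150,310:368]
print('wheel',gear(w,16,8,44)); print('pinion',gear(p,60,6,24))
print('spindle top z73',ray('top',[337.5,163],73))
b=im[85:290,210:400]
for nm,(a,c,d,e) in {'w':(215,290,205,328),'d':(90,200,300,375)}.items(): pass
A=cv2.resize(im[220:285,265:330],(390,390),interpolation=2); B=cv2.resize(im[95:195,305,None] if 0 else im[95:195,300:375],(390,520),interpolation=2)
A=cv2.copyMakeBorder(A,0,130,0,0,0); cv2.imwrite('pics/crop.png',np.hstack([A,B]))
E
```

```text
wheel (array([405.09381104, 162.69436646]), 56.63787841796875, np.float64(-21.858276236717476), np.float64(0.7421306613933885))
pinion (array([672.97253418,  70.29573822]), 44.03520202636719, np.float64(26.478851799405096), np.float64(0.6687346156469337))
spindle top z73 [[584.46818489  75.98615449  73.        ]]
```

View pics/crop.png

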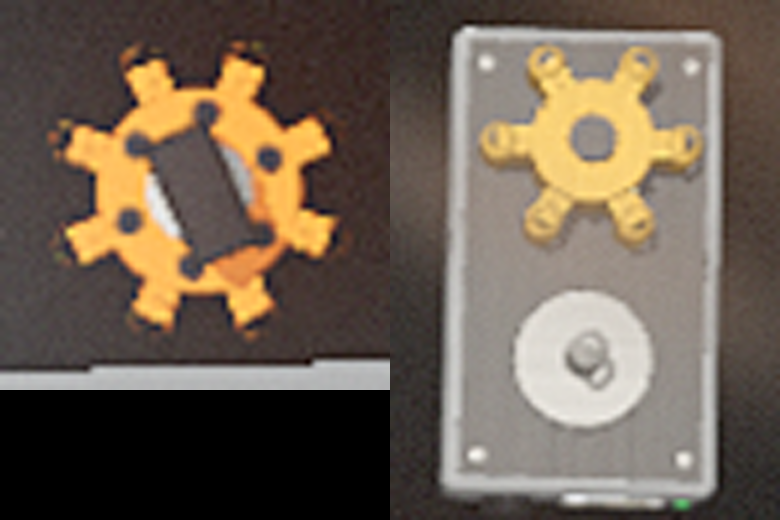

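The bar grip lies along image up-left, so its x axis is at about 23° (teeth on a 45° grid). The pinion gap faces the spindle with the drive's x at about −3.5°. I'll cross-check both with the collar and the side view.

```bash
python3 - <<'E'
from h import *
im=cv2.imread('pics/top0.png'); g=cv2.cvtColor(im,cv2.COLOR_BGR2GRAY)
S=8;G=cv2.resize(g[142:188,312:364],None,fx=S,fy=S,interpolation=2)
c=cv2.HoughCircles(G,cv2.HOUGH_GRADIENT,1,500,param1=100,param2=15,minRadius=95,maxRadius=125)
u,v,r=c[0,0]; uv=[(u+.5)/S-.5+312,(v+.5)/S-.5+142]; print('collar',uv,r/S,ray('top',uv,44),'expect r',28*412.4/867)
print('spindle tip',ray('top',[337.9,162.3],73))
s=cv2.imread('pics/side0.png')
yaw=np.radians(-3.6); sp=np.array([586.5,75.7])
pts={}
t=np.radians(np.arange(0,360,10)); ring=lambda c,r,z:np.c_[c[0]+r*np.cos(t),c[1]+r*np.sin(t),0*t+z]
b=np.radians(23.1); ax=np.array([np.cos(b),np.sin(b)]);ay=np.array([-ax[1],ax[0]]);w=np.array([405.1,162.7])
box=np.array([[*(w+i*23*ax+j*12*ay),72] for i,j in((1,1),(1,-1),(-1,-1),(-1,1))])
big=cv2.resize(s[150:300,220:400],None,fx=4,fy=4,interpolation=2)
for P,col in((ring(sp,28,44),(0,0,255)),(ring(sp,3,73),(255,0,0)),(ring(w,56.5,16),(255,0,255)),(box,(0,255,0))):
    q=(proj('side',P)-[220,150]+.5)*4
    cv2.polylines(big,[q.astype(np.int32)],True,col,1)
cv2.imwrite('pics/side_ov.png',big)
E
```

```text
collar [np.float32(337.0), np.float32(164.625)] 14.125 [[586.37380384  73.72684153  44.        ]] expect r 13.318569780853517
spindle tip [[585.88708351  75.11577462  73.        ]]
```

View pics/side_ov.png

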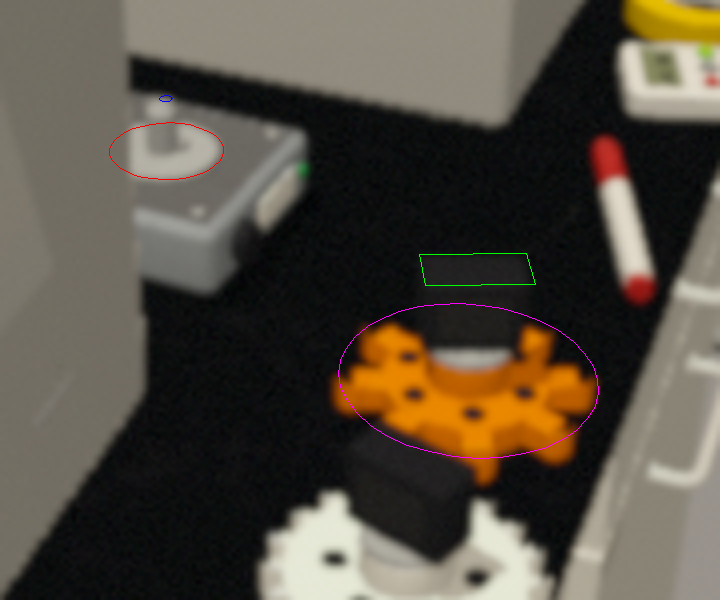

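The side overlay agrees with the top estimate to about 1–2 px, with the same offset on wheel and spindle. I'll do a quick clearance check on the centrifuges, then start moving.

```bash
python3 - <<'E'
from h import *
for n,b,t in(('right',(345,172),(385,60)),('left',(257,245),(250,112))):
    B=ray('side',b,0)[0]; print(n,'base',B)
    z=np.arange(50,500,10); P=np.c_[np.tile(B[:2],(len(z),1)),z]; q=proj('side',P)
    i=np.argmin(abs(q[:,1]-t[1])); print(' top z',z[i],q[i], 'in top', proj('top',P[i]))
print('edge x',ray('top',[[300,284],[150,286]],0)[:,:2], 'white',ray('top',[239,259],16))
E
```

```text
right base [ 469.64099423 -129.89332393    0.        ]
 top z 250 [354.20720879  61.82108573] in top [[482.65427267 209.47465936]]
left base [541.31294449 198.9773445    0.        ]
 top z 250 [253.59522549 112.64010381] in top [[274.58372064 171.53661441]]
edge x [[333.49525254 159.14250944]
 [337.79507246 489.81648233]] white [[392.26137995 289.64196301  16.        ]]
```

Emit:
arm_command:
  gripper: [91.8,91.8,91.8,91.8,91.8]
  dp:
    - [0,0,-1]
    - [0,0,-1]
    - [0,0,-1]
    - [0,0,-1]
    - [0,0,-1]
  twist: [1,1,0.6,0,0]

```text
time: 0.72
tool_pos: [119.1, -511.1, 352.1]
tcp_rot: [-3.141, 0.0, 0.002]
contact_force: [-0.1, -1.1, -0.4]
grip_width: 91.6
finger_force: 0.0
```

Emit:
arm_command:
  gripper: [91.8,91.8,91.8,91.8,91.8]
  dp:
    - [1,-1,0]
    - [1,-1,0]
    - [1,-1,0]
    - [1,-1,0]
    - [1,-1,0]
  twist: [0,0,0,0,0]

```text
time: 1.35
tool_pos: [244.5, -385.0, 351.4]
tcp_rot: [-3.141, 0.0, 0.002]
contact_force: [0.4, -0.8, -0.0]
grip_width: 91.8
finger_force: 0.0
```

Emit:
arm_command:
  gripper: [91.8,91.8,91.8,91.8,91.8]
  dp:
    - [1,-1,0]
    - [1,-1,0]
    - [1,-1,0]
    - [1,-1,0]
    - [1,-1,0]
  twist: [0,0,0,0,0]

```text
time: 1.98
tool_pos: [369.2, -259.8, 351.4]
tcp_rot: [-3.141, 0.0, 0.002]
contact_force: [0.4, -0.0, -0.1]
grip_width: 92.1
finger_force: 0.0
```

Emit:
arm_command:
  gripper: [91.8,91.8,91.8,91.8,91.8]
  dp:
    - [0.4,-1,0]
    - [0,-1,0]
    - [0,-1,0]
    - [0,-1,0]
    - [0,-1,0]
  twist: [0,0,0,0,0]

```text
time: 2.6
tool_pos: [378.1, -134.9, 351.4]
tcp_rot: [-3.141, 0.001, 0.002]
contact_force: [-0.3, 0.3, -0.5]
grip_width: 91.8
finger_force: 0.0
```

Emit:
arm_command:
  gripper: [91.8,91.8,91.8,91.8,91.8]
  dp:
    - [0,-1,0]
    - [0,-1,0]
    - [0,-1,0]
    - [0,-1,0]
    - [0,-1,0]
  twist: [0,0,0,0,0]

```text
time: 3.22
tool_pos: [377.9, -10.0, 351.4]
tcp_rot: [-3.142, 0.001, 0.002]
contact_force: [0.4, -0.6, 0.5]
grip_width: 91.8
finger_force: 0.0
```

Emit:
arm_command:
  gripper: [91.8,91.8,91.8,91.8,91.8]
  dp:
    - [0,-1,0]
    - [0,-1,0]
    - [0,-1,0]
    - [0,-1,0]
    - [0,-1,0]
  twist: [0,0,0,0,0]

```text
time: 3.85
tool_pos: [377.6, 115.0, 351.4]
tcp_rot: [3.141, 0.001, 0.002]
contact_force: [0.2, -0.4, -0.2]
grip_width: 91.9
finger_force: 0.0
```

Emit:
arm_command:
  gripper: [91.8,91.8,91.8,91.8,91.8]
  dp:
    - [0.54,-1,0]
    - [0.54,-0.9,0]
    - [0,0,1]
    - [0,0,1]
    - [0,0,1]
  twist: [0,0,-1,-1,-1]

```text
time: 4.47
tool_pos: [404.5, 161.8, 275.5]
tcp_rot: [3.142, 0.001, 0.267]
contact_force: [0.7, -0.4, -0.7]
grip_width: 92.0
finger_force: 0.0
```

Emit:
arm_command:
  gripper: [91.8,91.8,91.8,91.8,91.8]
  dp:
    - [0,0,1]
    - [0,0,1]
    - [0,0,1]
    - [0,0,1]
    - [0,0,0]
  twist: [-1,-0.6,0,0,0]

```text
time: 5.1
tool_pos: [403.5, 161.4, 175.2]
tcp_rot: [-3.141, 0.004, 0.403]
contact_force: [0.2, 0.3, 0.1]
grip_width: 91.8
finger_force: 0.0
```

```bash
python3 - <<'E'
from h import *
o=get_obs(); print(o['tool_pos'],o['tcp_rot'])
for n in('top','side'):
    im=capture(n); cv2.imwrite(f"pics/{n}1.png",cv2.cvtColor(im,cv2.COLOR_RGB2BGR))
a=cv2.imread('pics/top1.png')[190:300,220:360]; b=cv2.imread('pics/side1.png')[100:300,270:420]
b=cv2.resize(b,(330,440)); a=cv2.resize(a,(448,352)); a=cv2.copyMakeBorder(a,0,88,0,0,0)
cv2.imwrite('pics/c1.png',np.hstack([a,b]))
E
```

```text
[403.49033159 161.43255257 175.21863899] [-3.14077748  0.00443186  0.40331037]
```

View pics/c1.png

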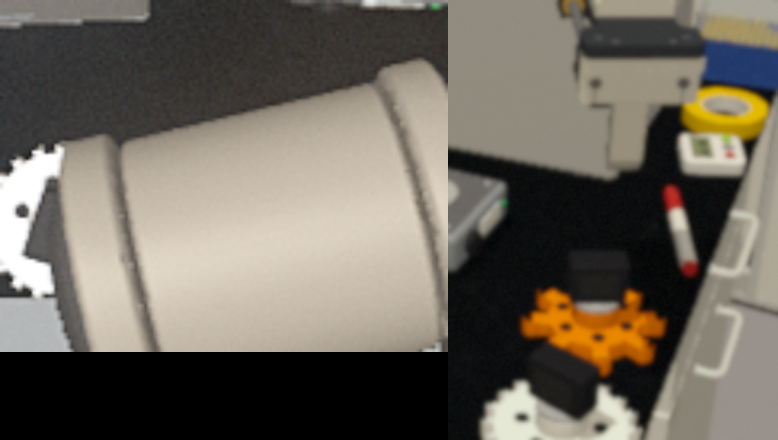

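The side view shows the open fingers above the orange wheel's bar, with the white wheel clear. Next I descend and grasp.

Emit:
arm_command:
  gripper: [91.8,91.8,91.8,91.8,91.8]
  dp:
    - [0.08,-0.02,1]
    - [0,0,1]
    - [0,0,1]
    - [0,0,1]
    - [0,0,0.7]
  twist: [0,0,0,0,0]

```text
time: 5.82
tool_pos: [407.3, 163.1, 59.4]
tcp_rot: [3.141, -0.002, 0.403]
contact_force: [0.7, 0.5, -0.0]
grip_width: 91.9
finger_force: 0.0
```

Emit:
arm_command:
  gripper: [91.8,91.8,50,24,15]
  dp:
    - [0,0,0.4]
    - [0,0,0.3]
    - [0,0,0]
    - [0,0,0]
    - [0,0,0]
  twist: [0,0,0,0,0]

```text
time: 6.45
tool_pos: [406.8, 163.0, 42.1]
tcp_rot: [3.141, -0.001, 0.403]
contact_force: [-0.0, -0.5, 0.8]
grip_width: 66.2
finger_force: 0.0
```

Emit:
arm_command:
  gripper: [15,15,15,15,15]
  dp:
    - [0,0,0]
    - [0,0,0]
    - [0,0,0]
    - [0,0,0]
    - [0,0,0]
  twist: [0,0,0,0,0]

```text
time: 7.08
tool_pos: [406.5, 162.9, 41.6]
tcp_rot: [3.142, 0.0, 0.403]
contact_force: [0.5, 0.8, -0.5]
grip_width: 23.8
finger_force: 30.0
```

Emit:
arm_command:
  gripper: [15,15,15,15,15]
  dp:
    - [0,0,-0.5]
    - [0,0,-1]
    - [0,0,-1]
    - [0,0,-1]
    - [0,0,-1]
  twist: [0,0,0,-1,-1]

```text
time: 7.7
tool_pos: [406.1, 162.9, 155.6]
tcp_rot: [3.142, 0.0, 0.581]
contact_force: [-1.0, 0.4, -2.9]
grip_width: 23.7
finger_force: 30.0
```

Emit:
arm_command:
  gripper: [15,15,15,15,15]
  dp:
    - [0,0,0]
    - [0,0,0]
    - [0,0,0]
    - [0,0,0]
    - [0,0,0]
  twist: [-1,-1,-1,-1,-1]

```text
time: 8.32
tool_pos: [406.1, 162.9, 154.7]
tcp_rot: [-3.141, 0.0, 1.017]
contact_force: [-0.9, -0.1, -3.0]
grip_width: 23.8
finger_force: 30.0
```

Emit:
arm_command:
  gripper: [15,15,15,15,15]
  dp:
    - [0,0,0]
    - [0,0,0]
    - [0,0,0]
    - [0,0,0]
    - [0,0,0]
  twist: [-1,-1,-1,-1,-1]

```text
time: 8.95
tool_pos: [406.1, 162.9, 154.7]
tcp_rot: [-3.141, 0.0, 1.453]
contact_force: [-0.4, 0.6, -3.4]
grip_width: 23.8
finger_force: 30.0
```

Emit:
arm_command:
  gripper: [15,15,15,15,15]
  dp:
    - [0,0,0]
    - [0,0,0]
    - [0,0,0]
    - [0,0,0]
    - [0,0,0]
  twist: [-0.6,0,0,0,0]

```text
time: 9.57
tool_pos: [406.4, 162.9, 154.2]
tcp_rot: [-3.141, 0.0, 1.503]
contact_force: [0.3, 0.2, -3.7]
grip_width: 23.8
finger_force: 30.0
```

```bash
python3 - <<'E'
from h import *
o=get_obs(); print(o['tool_pos'],o['tcp_rot'],o['joint_positions'])
ims={}
for n in('top','side'):
    ims[n]=cv2.cvtColor(capture(n),cv2.COLOR_RGB2BGR); cv2.imwrite(f"pics/{n}2.png",ims[n])
P=o['tool_pos']; zb=P[2]-41.6
t=np.radians(np.arange(0,360,10)); q=proj('side',np.c_[P[0]+56.5*np.cos(t),P[1]+56.5*np.sin(t),0*t+zb+16])
b=ims['side'][100:300,220:420]; b=cv2.resize(b,None,fx=3,fy=3,interpolation=2)
cv2.polylines(b,[((q-[220,100]+.5)*3).astype(np.int32)],True,(255,0,255),1)
cv2.imwrite('pics/c2.png',b)
E
```

```text
[406.41007426 162.92702216 154.19433764] [-3.14149707e+00  1.37002643e-04  1.50258803e+00] [ 2.05968361e-01  2.65283181e-01  1.85906785e+00 -1.24605095e-04
  1.01737073e+00  2.74242167e-01]
```

View pics/c2.png

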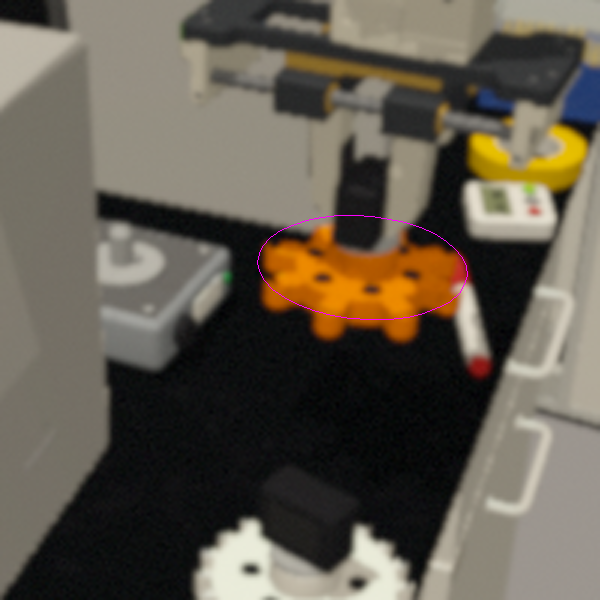

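Emit:
arm_command:
  gripper: [15,15,15,15,15]
  dp:
    - [-1,0.6,0]
    - [-1,0.8,0]
    - [-0.98,0.8,0]
    - [0,0.8,0]
    - [0,0.8,0]
  twist: [0,0,0,0,0]

```text
time: 10.3
tool_pos: [496.8, 81.7, 154.1]
tcp_rot: [-3.141, 0.0, 1.502]
contact_force: [0.7, -0.1, -3.1]
grip_width: 23.7
finger_force: 30.0
```

Emit:
arm_command:
  gripper: [15,15,15,15,15]
  dp:
    - [0,0.9,0]
    - [0,0.9,0]
    - [0,0.8,0]
    - [0,0.62,0]
    - [0,0.4,0]
  twist: [-0.06,0,0,0,0]

```text
time: 10.92
tool_pos: [587.0, 76.3, 153.7]
tcp_rot: [-3.141, 0.0, 1.508]
contact_force: [0.2, -0.3, -2.2]
grip_width: 23.6
finger_force: 30.0
```

Emit:
arm_command:
  gripper: [15,15,15,15,15]
  dp:
    - [0,0,0.4]
    - [0,0,0.4]
    - [0,0,0]
    - [0,0,0]
    - [0,0,0]
  twist: [0,0,0,0,0]

```text
time: 11.55
tool_pos: [586.7, 76.4, 134.6]
tcp_rot: [3.141, 0.0, 1.508]
contact_force: [0.8, 0.3, -3.8]
grip_width: 23.8
finger_force: 30.0
```

```bash
python3 - <<'E'
from h import *
o=get_obs(); print(o['tool_pos'],o['tcp_rot'],o['contact_force'])
ims={}
for n in('top','side'):
    ims[n]=cv2.cvtColor(capture(n),cv2.COLOR_RGB2BGR); cv2.imwrite(f"pics/{n}3.png",ims[n])
P=o['tool_pos']; zb=P[2]-41.6
t=np.radians(np.arange(0,360,10))
b=ims['side'][100:250,200:330]; b=cv2.resize(b,None,fx=3.5,fy=3.5,interpolation=2)
w=np.array([P[0],P[1]-1.2])
for c,r,z,col in((w,56.5,zb+16,(255,0,255)),(w,19,zb+36,(0,255,0)),((586.5,75),8,66,(255,0,0)),((586.5,75),28,44,(0,0,255))):
    q=proj('side',np.c_[c[0]+r*np.cos(t),c[1]+r*np.sin(t),0*t+z])
    cv2.polylines(b,[((q-[200,100]+.5)*3.5).astype(np.int32)],True,col,1)
a=cv2.resize(ims['top'][80:210,280:390],None,fx=3,fy=3)
a=cv2.copyMakeBorder(a,0,b.shape[0]-a.shape[0],0,0,0); cv2.imwrite('pics/c3.png',np.hstack([a,b]))
E
```

```text
[586.6524354   76.41817277 134.62685506] [3.14077630e+00 4.68665935e-05 1.50816315e+00] [ 0.79016445  0.34668166 -3.75187077]
```

View pics/c3.png

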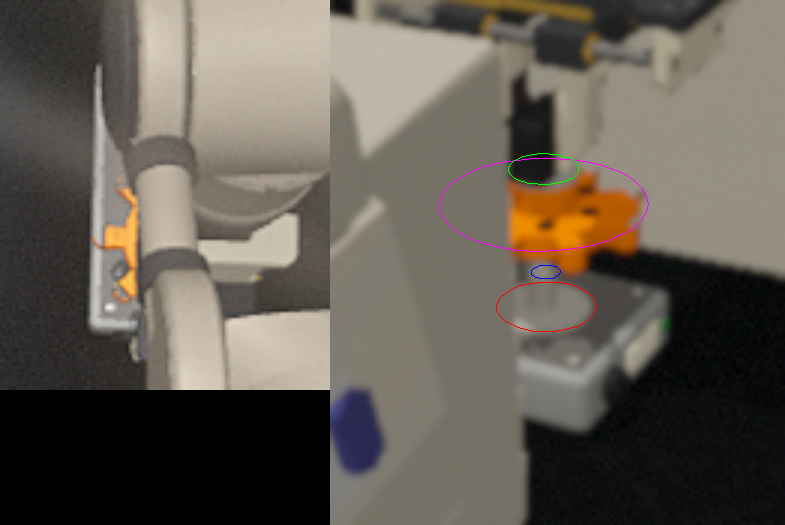

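The wheel hangs over the spindle and the overlays agree: wheel axis and spindle carry the same small offset. I'll lower it gently and watch the force.

Emit:
arm_command:
  gripper: [15,15,15,15,15]
  dp:
    - [0,0,0.4]
    - [0,0,0.3]
    - [0,0,0.2]
    - [0,0,0.1]
    - [0,0,0.1]
  twist: [0,0,0,0,0]

```text
time: 12.28
tool_pos: [587.2, 76.2, 107.1]
tcp_rot: [3.14, 0.0, 1.508]
contact_force: [2.0, -1.8, -1.3]
grip_width: 23.9
finger_force: 30.0
```

Emit:
arm_command:
  gripper: [15,15,15,15,15]
  dp:
    - [-0.03,0.02,0.06]
    - [0,0,0.06]
    - [0,0,0.06]
    - [0,0,0]
    - [0,0,0]
  twist: [0,0,0,0,0]

```text
time: 12.9
tool_pos: [587.3, 75.6, 102.2]
tcp_rot: [3.141, 0.0, 1.508]
contact_force: [2.9, -0.2, -2.1]
grip_width: 23.7
finger_force: 30.0
```

On the spindle, with low forces. I'll continue into the mesh.

Emit:
arm_command:
  gripper: [15,15,15,15,15]
  dp:
    - [0,0.02,0.06]
    - [0,0,0.06]
    - [0,0,0.06]
    - [0,0,0]
    - [0,0,0]
  twist: [0,0,0,0,0]

```text
time: 13.52
tool_pos: [587.4, 75.6, 97.5]
tcp_rot: [-3.141, 0.0, 1.508]
contact_force: [3.4, -0.3, -3.4]
grip_width: 23.8
finger_force: 30.0
```

Emit:
arm_command:
  gripper: [15,15,15,15,15]
  dp:
    - [0,0.02,0.1]
    - [0,0.02,0.1]
    - [0,0,0.1]
    - [0,0,0.06]
    - [0,0,0]
  twist: [0,0,0,0,0]

```text
time: 14.15
tool_pos: [588.2, 75.6, 88.4]
tcp_rot: [-3.141, 0.0, 1.508]
contact_force: [0.4, -0.2, -1.9]
grip_width: 24.0
finger_force: 30.0
```

Emit:
arm_command:
  gripper: [15,15,15,15,15]
  dp:
    - [0,0,0.06]
    - [0,0,0.04]
    - [0,0,0.02]
    - [0,0,0]
    - [0,0,0]
  twist: [0,0,0,0,0]

```text
time: 14.78
tool_pos: [588.5, 75.5, 85.7]
tcp_rot: [3.142, 0.0, 1.508]
contact_force: [-1.1, 0.4, -3.2]
grip_width: 23.6
finger_force: 30.0
```

Emit:
arm_command:
  gripper: [15,15,15,15,15]
  dp:
    - [0,0,0.04]
    - [0,0,0.02]
    - [0,0,0]
    - [0,0,0]
    - [0,0,0]
  twist: [0,0,0,0,0]

```text
time: 15.4
tool_pos: [588.5, 75.5, 85.7]
tcp_rot: [3.141, 0.0, 1.508]
contact_force: [-2.9, -0.2, 8.0]
grip_width: 24.1
finger_force: 30.0
```

Firm contact at exactly the seated height (TCP 85.7, expected 85.6). Now release and rise.

Emit:
arm_command:
  gripper: [40,60,60,60,60]
  dp:
    - [0,0,0]
    - [0,0,0]
    - [0,0,0]
    - [0,0,0]
    - [0,0,0]
  twist: [0,0,0,0,0]

```text
time: 16.02
tool_pos: [588.5, 75.5, 84.1]
tcp_rot: [-3.142, 0.0, 1.508]
contact_force: [0.3, -0.3, 0.1]
grip_width: 59.5
finger_force: 0.0
```

Emit:
arm_command:
  gripper: [60,60,60,60,60]
  dp:
    - [0,0,-0.3]
    - [0,0,-0.6]
    - [0,0,-1]
    - [0,0,-1]
    - [0,0,-1]
  twist: [0,0,0,0,0]

```text
time: 16.65
tool_pos: [588.6, 75.5, 183.9]
tcp_rot: [3.14, 0.0, 1.508]
contact_force: [-0.2, 0.3, -1.4]
grip_width: 60.1
finger_force: 0.0
```

Emit:
arm_command:
  gripper: [60,60,60,60,60]
  dp:
    - [0,-1,-1]
    - [0,-1,-1]
    - [0,-1,-1]
    - [0,-1,-1]
    - [0,-1,0]
  twist: [0,0,0,0,0]

```text
time: 17.27
tool_pos: [463.8, 83.4, 285.0]
tcp_rot: [3.136, -0.0, 1.508]
contact_force: [-0.0, -0.5, -1.2]
grip_width: 60.0
finger_force: 0.0
```

```bash
python3 - <<'E'
from h import *
o=get_obs(); print(o['tool_pos'],o['contact_force'])
ims={}
for n in('top','side'):
    ims[n]=cv2.cvtColor(capture(n),cv2.COLOR_RGB2BGR); cv2.imwrite(f"pics/{n}4.png",ims[n])
a=cv2.resize(ims['top'][90:290,210:390],(405,450),interpolation=2); b=cv2.resize(ims['side'][120:270,200:330],(390,450),interpolation=2)
cv2.imwrite('pics/c4.png',np.hstack([a,b]))
E
```

```text
[463.83550557  83.43945065 284.96662902] [-0.001608   -0.52070715 -1.21220718]
```

View pics/c4.png

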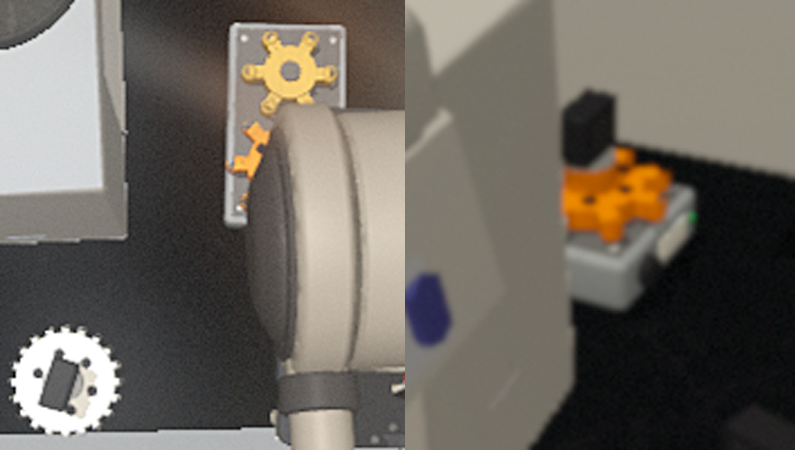

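The wheel sits low and level on the drive, with the white wheel undisturbed and the gripper clear.

```bash
python3 -c "
from plant import *
print(close_job())"
```

```text
the job is handed in; nothing more can be done
None
```

The orange wheel is on the spindle, meshed with the pinion and released. It was pressed down to the expected seated height before release, and the last pictures show it level with the white wheel where it was. The job is handed in at about 17 s; no verdict was returned.

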